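# Wind and set the heat timer on the lap counter

### The job

Swing the smoked lid of the green lap counter right back and leave it open, then set the heat timer under it for a four-minute heat: wind the knob clockwise past the red top mark until you feel it come up firmly against its end stop, without forcing the stop, then turn it back down to the four-minute mark and let go. Do not disturb the car, the trueing drum or the gear puller.

Things in the scene. Friction and masses are not known exactly. Their poses are not given: they have to be found in the camera images.
- counter: Green plastic lap counter housing, screwed down: tub 156 (x) x 220 (y) x 40 mm high; its flat top (the deck) is 40 mm above the table. Origin: centre of the underside; x points to the far side, where the lid hinges, y to the left, z up. Two black lane counters 18 mm high stand on the deck at y = 57 to 97 mm, over 80 mm from the knob axis.
- lid_hinge (a point): Middle of the lid's hinge line, which runs parallel to the housing's y axis at x = +72, z = 40 mm of the housing. Axes as the housing's.
- lid (a joint): Smoked see-through hood lid (144 x 212 mm, 36 mm deep, about 120 g) over the deck, on two steel pins at the far edge. 0 = shut, grows as it opens, 1.75 rad = leaning back on its stop. Let go below about 1.15 rad it falls shut, beyond that it falls back open. Open, it reaches 205 mm above the table and clears a gripper turning over the knob.
- lid_tab (a point): Middle of the black thumb roll ahead of the lid's front edge: radius 9, length 16 mm, axis parallel to the hinge. Pinch its flat ends from above, fingers closing parallel to the hinge: it turns between the pads, so the tool can point down all the way. Lid shut: x -94, y 0, z 88 mm of the housing, 173 mm from the hinge line. 13 mm are free behind the roll's surface, towards the lid.
- heat_timer (a joint): Heat timer dial, rad: 0 = pointer at the green zero mark, growing clockwise seen from above; one minute = 0.698 rad (40 degrees): four minutes = 2.793, the red top mark (six minutes) = 4.189. Winding takes 0.06 to 0.09 N m, growing slowly with the angle; turning back takes 0.005 to 0.03 N m. It stays where it is left. Starts at 2.0 to 2.5.
- dial_centre (a point): Centre of the black dial face on the deck, on the vertical knob axis: x -15, y -25, z 40 mm of the housing, axes as the housing's. Minute marks are long, half minutes short, radius 36 to 48 mm; green zero mark 120 degrees anticlockwise of the housing's +x, three minutes at +x, four minutes 40 degrees clockwise of +x, red six at 120 degrees clockwise.
- timer_grip (a point): On the knob axis, 72 mm above the table: put the TCP here to hold the knob. Turns with the knob: x along the pointer, z up. Knob: black skirt of 31 mm radius, top 8.5 mm above the deck, with an upright ivory bar across it, 50 long, 14 wide, its top 70 mm above the table; a black line on half its top shows the pointer end. Hold the bar across its 14 mm.
- movement: Timer clockwork, hidden below the dial, with the end stop. Origin on the knob axis at deck height; never moves. The knob meets the stop, a stiff leaf spring, 0.1 to 0.7 rad past the red mark, elsewhere on each timer. From there the torque climbs 3 N m per rad. An extra 0.12 to 0.28 N m is firmly against the stop, held for a moment; over 0.36 N m extra bends it.
- race_car: Red racing car with chrome trim, 140 x 73 x 36 mm, on the table on one side of the housing. Origin: centre of the underside. Leave alone.
- trueing_drum: Black rubber tyre trueing drum, 48 mm diameter, in an aluminium stand 90 x 80 x 60 mm, on the table on one side of the housing. Origin: centre of the underside. Leave alone.
- gear_puller: Brass pinion gear puller, lying on the table beside the housing, 96 x 36 x 14 mm. Origin: on its underside. Leave alone.

How it is judged (in metres and radians):
On the way, in this order (a step that is already met when the one before it is completed fails the run):
1. the lid is swung back open (value of joint lid above 1.6 rad), for 0.2 s.
2. the timer is wound past the top mark and firmly up against its end stop (value of joint heat_timer above 4.19 rad and contact force between movement and anything else above 3 N), for 0.2 s.
At the end, for the whole second after the job is handed in: The lid leans back open (beyond 1.6 rad) and the timer stands still at four minutes: joint within 0.1 rad (about 9 s) of 2.793 (value of joint lid above 1.6 rad and value of joint heat_timer between 2.693 and 2.893 rad and velocity of joint heat_timer between -0.05 and 0.05 rad/s); the robot touches nothing.
It fails at once if the end stop is forced: more than 18 N on it (0.36 N m at the knob) (contact force between movement and anything else above 18 N).
It fails at once if the race car, trueing drum or gear puller is moved more than 10 mm (distance of any of race_car, trueing_drum, gear_puller from where it was at the start of the episode above 0.01 m).
It also fails if it takes over 72 s, if anything falls off the work surface, if the arm or the gripper's body presses on something with over 40 N, if the wrist force passes 120 N, or if a joint passes its speed limit or range.

### The arm

A 6-joint arm with a two-finger parallel gripper is mounted at the origin on the work surface. World frame = base frame: x ahead of the robot, y to its left, z up, the work surface at z = 0. Lengths are in mm, angles in degrees, forces in N, time in s.
With the tool pointing down it reaches from about 350 to 950 mm from the base axis. Payload 17.4 kg.
Tool frame: the origin (TCP) lies between the finger pads, 19 mm behind the fingertips; this is the grasp point; z points along the fingers, y is the line along which they close (so a half turn about z gives the same grasp; the last joint's range is limited). The gripper opens to 93 mm and grips with 3 to 60 N. Pads are 15 mm wide; open, the fingers measure 128 mm over their backs; the gripper's body (75 mm by 188 mm) begins 65 mm behind the grasp point.
Start: joints at [-77.166, 6.646, 82.598, -0, 90.757, -2.166], TCP at [174.693, -652.008, 237.446] pointing down, gripper open.
Joint ranges: [-162.19, 162.19], [-47.58, 125.68], [4.15, 143.07], [-65.23, 245.23], [0.69, 171.88], [-170.13, 170.13]. Speed limits (degrees/s): [108.29, 108.29, 127.2, 180, 180, 180].

### API

Orientations are given as [roll, pitch, yaw] about the fixed x, y, z axes, in that order (R = Rz(yaw) Ry(pitch) Rx(roll)).
In Python, from cell import manip, vision, job_done, search_frame, cut_out, mark_of gives the robot as it stands. The module is installed in compiled form; this text tells all that it offers.
- The arm moves only by the tool apply_moves, never from a script. Its argument "rows" is a list of rows, each an object with "xyz": the shift along the tool's x, y, z in units of 40 mm (1.0 is 40 mm), a list of three; "twist": the turn, a rotation vector about the tool's x, y, z in units of 10 degrees (1.0 is 10 degrees), a list of three; "fingers": the finger opening in mm, from 0 to 93. In form: [{"xyz": [tx, ty, tz], "twist": [wx, wy, wz], "fingers": fingers}, ...]. A call has 1 to 20 rows; each row shifts and turns the commanded pose from where the row before left it, along the tool's axes as they then stand; what a row does not reach is not made up. A row lasts 1/8 s, in which the tool goes at most 62.5 mm and 10.7 degrees, less where a joint would pass 70% of its speed; a pose out of reach is approached as far as the arm can. A call is refused whole if a number of a shift passes 1 or a number of a turn 1, either way. A call with a gripper value outside its range is refused whole. The fingers move at their own pace and stop on an object; the grip force is fixed at half the most. Time passes only in rows, so rows that do not move let the fingers close. It gives the time, the measured TCP pose, the force, the opening and the grip force at its end, in the units of the state.
- manip.get_state(): the state, without advancing time (a new reading comes with each control period).
- vision.read_camera(name): name is "scene" or "top" or "wrist"; returns (picture, depth): 384x512x3 uint8, red, green, blue; 384x512 float32, mm along the optical axis (not along the pixel's ray), 0 where there is no reading.
- vision.get_calibration(name): a dict with "K" (3x3 intrinsics, pixels), "world_from_camera" (4x4, takes a point from camera to world coordinates). Camera axes: x right, y up, looking along -z (the intrinsics and any distortion apply to the point x, -y, -z); pixel columns grow to the right and rows downward; lengths in mm; the calibration is good to about 2 mm. A picture is of the moment at which its call begins: read the wrist's pose just before it. get_calibration takes no time and is no camera call; for the wrist camera it gives the pose at the moment of the call.
- job_done(): hands the job in; it is judged then, once.
Trained networks look in the newest picture that a camera, given by its name, has taken for a name from the list of things; names that differ only in an ending like _2 or _b are one class to them, and where a whole thing is asked for, a point or a joint stands for the part that bears it (a point fixed in the world has none). Each returns a list of dicts, best first, with "confidence" (0 to 1); they miss things now and then, are a little off and sometimes report something else, mostly with a low value. They report only what shows in the picture. A call takes as long as a camera call.
- search_frame(camera, query): "centre" ([column, row] in pixels, amid what is visible of it).
- cut_out(camera, query): "mask" (384x512 bool, what is visible of it) and "centre" ([column, row] in pixels, amid what is visible of it).
- mark_of(camera, query): "centre" ([column, row] in pixels: a listed point, or the origin of a listed thing).
The state is a dict: "clock": time; "joints": joint angles; "joint_vel": joint speeds; "effort": joint torques, N m; "tool_pos": TCP position; "ee_rot": TCP orientation; "force": force on the tool from outside, world axes, zero at the start; "ft_torque": the same for the moment, N m; "finger_gap": finger opening in mm; "gripper_force": force on a finger pad.
Only numpy, scipy, OpenCV 4.12 (cv2) and the standard library are available. Lean on these libraries where they do the work, as an engineer would, in place of code of your own. Each camera call takes 0.05 s, during which the arm holds its last target. There are 200 camera calls.

## Working session

There is one attempt and no reset: what is moved stays moved. The work goes in short steps, Python scripts to look and compute and a tool call to move; the robot and the scene stay as the last step left them, time stands still between calls to the robot, and variables do not carry over. Pictures are saved under pics/ and viewed, at most 10 in all, crops included, and the job is handed in when it is done.

Besides the shell and the picture viewer there is one more tool, called after "Emit:" by a JSON object that holds its "api" and its "payload". apply_moves: Moves the arm, as the interface text tells. Its arguments: {"type":"object","properties":{"rows":{"type":"array"}},"required":["rows"]}

```bash
mkdir -p pics
cat > h.py <<'E'
import numpy as np, cv2
from cell import manip, vision, job_done, search_frame, cut_out, mark_of
def ray(cam,px):
    c=vision.get_calibration(cam);K=np.array(c["K"]);T=np.array(c["world_from_camera"])
    d=np.linalg.inv(K)@[px[0],px[1],1]; d=T[:3,:3]@(d*[1,-1,-1]); return T[:3,3],d
def at_z(cam,px,z):
    o,d=ray(cam,px); return o+d*(z-o[2])/d[2]
def at_depth(cam,px,D):
    o,d=ray(cam,px); return o+d*D   # d has unit optical depth
def save(n,im): cv2.imwrite("pics/"+n,im[:,:,::-1])
E
python3 - <<'E'
from h import *
for c in ("top","scene"):
    im,d=vision.read_camera(c); save(c+"0.png",im)
    print(c,vision.get_calibration(c))
    for q,z in (("counter",0),("lid_tab",88),("lid_hinge",40),("dial_centre",40),("timer_grip",72),("race_car",0),("trueing_drum",0),("gear_puller",0)):
        r=mark_of(c,q)
        for e in r[:2]: print(q,round(e["confidence"],2),np.round(e["centre"],1),at_z(c,e["centre"],z).round(1))
s=manip.get_state();print(s)
E
```

```text
top {'K': array([[416.58303566,   0.        , 247.63009341],
       [  0.        , 416.58303566, 190.79542006],
       [  0.        ,   0.        ,   1.        ]]), 'world_from_camera': array([[-1.44055373e-02,  9.88756539e-01, -1.48838797e-01,
         4.44925057e+02],
       [-9.99728282e-01, -1.15144704e-02,  2.02676667e-02,
         4.54188736e+01],
       [ 1.83259881e-02,  1.49090322e-01,  9.88653748e-01,
         9.31395321e+02],
       [ 0.00000000e+00,  0.00000000e+00,  0.00000000e+00,
         1.00000000e+00]])}
counter 0.76 [205.5 214. ] [533.7 121.4   0. ]
counter 0.64 [188.7 255.5] [442.4 158.3   0. ]
lid_tab 0.72 [190.5 255.9] [441.8 144.   88. ]
race_car 0.93 [107.3 200.3] [567.3 341.    0. ]
trueing_drum 0.94 [290.3 265.2] [418.1 -65.4   0. ]
gear_puller 0.93 [317.2 210.4] [ 538.7 -129.8    0. ]
scene {'K': array([[490.99865203,   0.        , 250.05271591],
       [  0.        , 490.99865203, 189.1959921 ],
       [  0.        ,   0.        ,   1.        ]]), 'world_from_camera': array([[-7.90886402e-01, -3.95694928e-01,  4.66823547e-01,
         1.07827776e+03],
    
[... 675 characters left out ...]
52.  -128.2    0. ]
{'clock': 0.9, 'joints': array([-7.71686531e+01,  6.64600311e+00,  8.25965450e+01, -1.94349066e-03,
        9.07559845e+01, -2.16549164e+00]), 'joint_vel': array([-0.09405033,  0.03551916, -0.00271006,  0.04180346,  0.01552813,
       -0.12151404]), 'effort': array([ 1.37937630e-03, -7.21003318e+01, -6.22757435e+01,  7.80394999e-02,
        1.81206601e-02,  7.03797554e-07]), 'tool_pos': array([ 174.65531909, -652.0269998 ,  237.46114928]), 'ee_rot': array([1.79998607e+02, 1.99738198e-03, 1.49968128e+01]), 'force': array([-0.169807  ,  0.4595443 , -0.12429747]), 'ft_torque': array([0.03139094, 0.02452493, 0.0284581 ]), 'gripper_force': 0.0, 'finger_gap': 92.93215934286353}
```

View pictures.

View pics/top0.png

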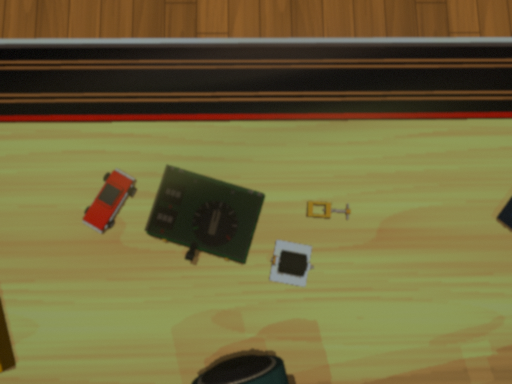

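View pics/scene0.png

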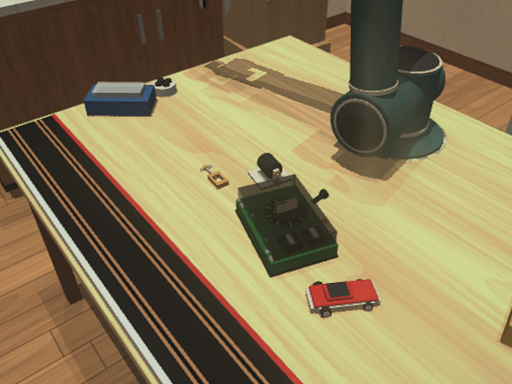

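The top view shows the counter at about (205,214), with its tab at (190,256). The car (108,200), drum (290,265) and puller (320,210) are all clear of it. The scene view agrees with this layout. The housing yaw is about -15°, so I'll use tool yaw 165°, which keeps joint 6 in range for winding.

Emit:
{"api": "apply_moves", "payload": {"rows": [{"xyz": [0,0,-0.1],"twist": [0,0,-1],"fingers": 93},{"xyz": [0,0,-0.1],"twist": [0,0,-1],"fingers": 93},{"xyz": [0,0,-0.1],"twist": [0,0,-1],"fingers": 93},{"xyz": [0,0,-0.1],"twist": [0,0,-1],"fingers": 93},{"xyz": [0,0,-0.1],"twist": [0,0,-1],"fingers": 93},{"xyz": [0,0,-0.1],"twist": [0,0,-1],"fingers": 93},{"xyz": [0,0,-0.1],"twist": [0,0,-1],"fingers": 93},{"xyz": [0,0,-0.1],"twist": [0,0,-1],"fingers": 93},{"xyz": [0,0,-0.1],"twist": [0,0,-1],"fingers": 93},{"xyz": [0,0,-0.1],"twist": [0,0,-1],"fingers": 93},{"xyz": [0,0,-0.1],"twist": [0,0,-1],"fingers": 93},{"xyz": [0,0,-0.1],"twist": [0,0,-1],"fingers": 93},{"xyz": [0,0,-0.1],"twist": [0,0,-1],"fingers": 93},{"xyz": [0,0,-0.1],"twist": [0,0,-1],"fingers": 93},{"xyz": [0,0,-0.1],"twist": [0,0,-1],"fingers": 93}]}}

```text
clock: 2.78
tool_pos: [174.7, -652.0, 297.6]
ee_rot: [-180.0, 0.0, 165.3]
force: [-0.2, -0.4, 0.7]
finger_gap: 92.9
gripper_force: 0.0
```

Emit:
{"api": "apply_moves", "payload": {"rows": [{"xyz": [-0.09,1,0],"twist": [0,0,0],"fingers": 93},{"xyz": [-0.09,1,0],"twist": [0,0,0],"fingers": 93},{"xyz": [-0.09,1,0],"twist": [0,0,0],"fingers": 93},{"xyz": [-0.09,1,0],"twist": [0,0,0],"fingers": 93},{"xyz": [-0.09,1,0],"twist": [0,0,0],"fingers": 93},{"xyz": [-0.09,1,0],"twist": [0,0,0],"fingers": 93},{"xyz": [-0.09,1,0],"twist": [0,0,0],"fingers": 93},{"xyz": [-0.09,1,0],"twist": [0,0,0],"fingers": 93},{"xyz": [-0.09,1,0],"twist": [0,0,0],"fingers": 93},{"xyz": [-0.09,1,0],"twist": [0,0,0],"fingers": 93},{"xyz": [-0.09,1,0],"twist": [0,0,0],"fingers": 93},{"xyz": [-0.09,1,0],"twist": [0,0,0],"fingers": 93},{"xyz": [-0.09,1,0],"twist": [0,0,0],"fingers": 93},{"xyz": [-0.09,1,0],"twist": [0,0,0],"fingers": 93},{"xyz": [-0.09,1,0],"twist": [0,0,0],"fingers": 93},{"xyz": [-0.09,1,0],"twist": [0,0,0],"fingers": 93},{"xyz": [-0.09,1,0],"twist": [0,0,0],"fingers": 93},{"xyz": [-0.09,1,0],"twist": [0,0,0],"fingers": 93},{"xyz": [-0.09,1,0],"twist": [0,0,0],"fingers": 93},{"xyz": [-0.09,0.7,0],"twist": [0,0,0],"fingers": 93}]}}

```text
clock: 5.28
tool_pos: [448.4, 92.1, 297.5]
ee_rot: [180.0, 0.0, 165.1]
force: [-1.0, -0.1, -0.5]
finger_gap: 92.9
gripper_force: 0.0
```

Run:
```python
from h import *
s=manip.get_state();print(s["clock"],s["tool_pos"],s["ee_rot"],s["joints"].round(1))
im,d=vision.read_camera("wrist"); save("w1.png",im)
print(vision.get_calibration("wrist")["world_from_camera"].round(3))
c="wrist"
for q,z in (("counter",0),("lid_tab",88),("lid_hinge",40),("dial_centre",40),("timer_grip",72)):
    for e in mark_of(c,q)[:2]:
        p=e["centre"]; D=d[int(p[1]),int(p[0])]
        print(q,round(e["confidence"],2),np.round(p,1),at_z(c,p,z).round(1),at_depth(c,p,D).round(1))
```

```text
5.275 [448.41375674  92.11665717 297.5218048 ] [1.79989558e+02 9.89136336e-03 1.65059914e+02] [  8.4 -21.5 102.6   0.   98.9 -66.6]
[[ 2.57000e-01 -9.24000e-01 -2.84000e-01  3.68614e+02]
 [ 9.66000e-01  2.46000e-01  7.40000e-02  1.14386e+02]
 [ 1.00000e-03 -2.94000e-01  9.56000e-01  4.44716e+02]
 [ 0.00000e+00  0.00000e+00  0.00000e+00  1.00000e+00]]
counter 0.86 [292.4 202.8] [532.1 118.9   0. ] [504.2 117.9  75.7]
lid_tab 0.75 [305.8 147.3] [439.5 145.8  88. ] [437.8 145.   96.2]
```

View pics/w1.png

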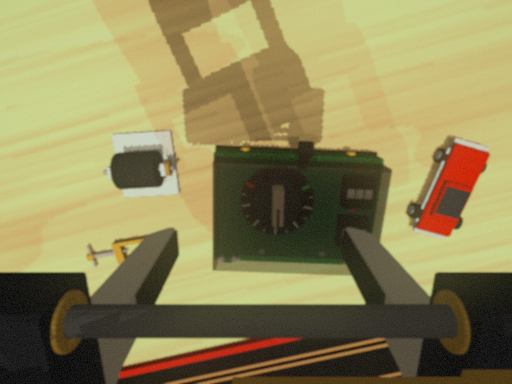

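The wrist view shows the tab at (306,147), the dial and bar knob at (278,200), and the drum, puller and car well to the sides. Next I'll fit the lid plane and the tab from depth.

Run:
```python
from h import *
im,d=vision.read_camera("wrist"); c=vision.get_calibration("wrist");K=c["K"];T=c["world_from_camera"]
v,u=np.mgrid[:384,:512]; P=np.stack([(u-K[0,2])/K[0,0]*d,-(v-K[1,2])/K[1,1]*d,-d],-1)@T[:3,:3].T+T[:3,3]
box=(d>0)&(P[...,0]>380)&(P[...,0]<680)&(P[...,1]>-20)&(P[...,1]<270)
z=P[...,2]; print(np.histogram(z[box],bins=range(-6,126,6)))
for lo,hi in ((82,110),(70,82),(34,46)):
    m=box&(z>lo)&(z<hi); m=cv2.morphologyEx(m.astype(np.uint8),cv2.MORPH_OPEN,np.ones((2,2),np.uint8))>0
    q=P[m][:,:2].astype(np.float32); print(lo,len(q),q.mean(0),q.min(0),q.max(0),cv2.minAreaRect(q),np.median(z[m]))
m=box&(z>82)&(z<110); print(P[m][:60].round(0).tolist()[:30])
```

```text
(array([ 6904, 10646,   254,   102,   115,   163,   143,   865,   144,
         161,   157,   175,   187, 16877,   197,    34,   130,   104,
           0,     0,     0]), array([ -6,   0,   6,  12,  18,  24,  30,  36,  42,  48,  54,  60,  66,
        72,  78,  84,  90,  96, 102, 108, 114, 120]))
82 299 [444.6657 145.936 ] [431.7986  135.72577] [466.4103  167.23102] ((450.6357727050781, 151.68104553222656), (33.88317108154297, 30.481491088867188), 74.33877563476562) 94.7643952635234
70 17091 [521.5918  113.19898] [367.4832   -27.316404] [675.1388 266.9173] ((525.3229370117188, 138.38827514648438), (250.61984252929688, 276.4520263671875), 69.55177307128906) 76.1402012360719
34 1002 [459.9989  139.07277] [367.4832    35.555733] [508.2305 256.2303] ((429.671875, 159.6139373779297), (233.10997009277344, 85.490966796875), 70.88362884521484) 40.12080328565517
[[432.0, 140.0, 83.0], [431.0, 141.0, 90.0], [432.0, 142.0, 89.0], [432.0, 143.0, 90.0], [432.0, 144.0, 90.0], [432.0, 145.0, 91.0], [432.0, 146.0, 90.0], [433.0, 147.0, 89.0], [433.0, 148.0, 90.0], [434.0, 149.0, 88.0], [434.0, 150.0, 89.0], [434.0, 151.0, 89.0], [434.0, 152.0, 89.0], [435.0, 154.0, 88.0], [435.0, 155.0, 89.0], [432.0, 140.0, 88.0], [432.0, 140.0, 92.0], [432.0, 141.0, 93.0], [432.0, 142.0, 92.0], [432.0, 143.0, 93.0], [433.0, 144.0, 92.0], [433.0, 145.0, 92.0], [433.0, 147.0, 92.0], [434.0, 148.0, 92.0], [434.0, 149.0, 92.0], [434.0, 150.0, 92.0], [435.0, 151.0, 92.0], [435.0, 152.0, 92.0], [435.0, 153.0, 92.0], [435.0, 154.0, 92.0]]
```

Run:
```python
from h import *
im,d=vision.read_camera("wrist"); c=vision.get_calibration("wrist");K=c["K"];T=c["world_from_camera"]
v,u=np.mgrid[:384,:512]; P=np.stack([(u-K[0,2])/K[0,0]*d,-(v-K[1,2])/K[1,1]*d,-d],-1)@T[:3,:3].T+T[:3,3]
z=P[...,2]
m=((d>0)&(z>71)&(z<81)).astype(np.uint8); m=cv2.morphologyEx(m,cv2.MORPH_OPEN,np.ones((5,5),np.uint8))
n,l,st,ct=cv2.connectedComponentsWithStats(m); k=l[200,280]; m=l==k; print(st[k])
def line(pts):
    vx,vy,x,y=cv2.fitLine(pts.astype(np.float32),cv2.DIST_HUBER,0,.01,.01).ravel(); return np.degrees(np.arctan2(vy,vx)),x,y
cols=[j for j in range(st[k][0]+8,st[k][0]+st[k][2]-8) if not 292<j<320]
F=np.array([P[np.where(m[:,j])[0][0],j,:2] for j in cols]); print("front",line(F))
rows=range(st[k][1]+8,225)
L=np.array([P[i,np.where(m[i])[0][0],:2] for i in rows]); print("imgleft",line(L))
R=np.array([P[i,np.where(m[i])[0][-1],:2] for i in rows]); print("imgright",line(R))
m=((d>0)&(z>85)&(z<100)&(P[...,0]<455)&(P[...,1]>130)&(P[...,1]<160)); m=cv2.morphologyEx(m.astype(np.uint8),cv2.MORPH_OPEN,np.ones((5,5),np.uint8))>0
q=P[m]; print("tab",cv2.minAreaRect(q[:,:2].astype(np.float32)),q.min(0),q.max(0))
```

```text
[  214   162   179   113 16974]
front (np.float32(72.614006), np.float32(455.89346), np.float32(117.97791))
imgleft (np.float32(-17.510086), np.float32(476.3273), np.float32(24.111982))
imgright (np.float32(-16.995054), np.float32(527.1284), np.float32(228.40663))
tab ((441.0120849609375, 145.33802795410156), (16.262287139892578, 16.874929428100586), 74.30517578125) [431.37851304 135.77656196  86.39720604] [450.76596705 155.17893648  98.29382964]
```

Fit: housing yaw is -17.3° and its origin is (531.1, 117.2). That puts the tab at (441, 145), which matches the directly measured tab, and the knob axis at (509.4, 97.8). Now I'll go down over the tab.

Emit:
{"api": "apply_moves", "payload": {"rows": [{"xyz": [0.57,0.61,0],"twist": [0,0,0.24],"fingers": 45},{"xyz": [0,0.6,0],"twist": [0,0,0],"fingers": 45},{"xyz": [0,0,1],"twist": [0,0,0],"fingers": 45},{"xyz": [0,0,1],"twist": [0,0,0],"fingers": 45},{"xyz": [0,0,1],"twist": [0,0,0],"fingers": 45},{"xyz": [0,0,1],"twist": [0,0,0],"fingers": 45},{"xyz": [0,0,0.2],"twist": [0,0,0],"fingers": 45},{"xyz": [0,0,0],"twist": [0,0,0],"fingers": 45}]}}

```text
clock: 6.68
tool_pos: [439.9, 142.6, 130.4]
ee_rot: [180.0, 0.0, 162.6]
force: [0.1, -0.9, -0.0]
finger_gap: 45.0
gripper_force: 0.0
```

Run:
```python
from h import *
im,d=vision.read_camera("wrist"); save("w2.png",im[100:,80:440])
s=manip.get_state();print(s["tool_pos"],s["ee_rot"],s["force"],s["ft_torque"])
for e in mark_of("wrist","lid_tab")[:2]:
    print(e["confidence"],e["centre"],at_z("wrist",e["centre"],88))
```

```text
[440.25756247 142.79006724 131.08825531] [1.79949779e+02 8.31595795e-02 1.62578726e+02] [-0.67061708  0.15908873 -0.36541463] [ 0.03926512 -0.16245949 -0.0189563 ]
0.55 [267.2, 226.9] [442.45673556 146.50940219  88.        ]
```

View pics/w2.png

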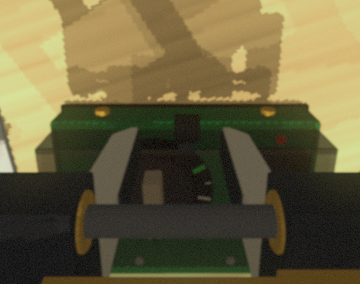

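The tab at crop pixel (187,125) lies between the fingers, slightly to the +y side. I'll shift 2.5 mm, lower and pinch.

Emit:
{"api": "apply_moves", "payload": {"rows": [{"xyz": [0,0.07,0.5],"twist": [0,0,0],"fingers": 45},{"xyz": [0,0,0.5],"twist": [0,0,0],"fingers": 45},{"xyz": [0,0,0],"twist": [0,0,0],"fingers": 30},{"xyz": [0,0,0],"twist": [0,0,0],"fingers": 10},{"xyz": [0,0,0],"twist": [0,0,0],"fingers": 10},{"xyz": [0,0,0],"twist": [0,0,0],"fingers": 10},{"xyz": [0,0,0],"twist": [0,0,0],"fingers": 10},{"xyz": [0,0,0],"twist": [0,0,0],"fingers": 10}]}}

```text
clock: 7.78
tool_pos: [441.1, 146.4, 90.3]
ee_rot: [179.8, 0.1, 162.6]
force: [4.1, 7.9, -1.4]
finger_gap: 15.6
gripper_force: 30.0
```

Emit:
{"api": "apply_moves", "payload": {"rows": [{"xyz": [-0.148,0,-0.428],"twist": [0,0,0],"fingers": 10},{"xyz": [-0.192,0,-0.41],"twist": [0,0,0],"fingers": 10},{"xyz": [-0.234,0,-0.387],"twist": [0,0,0],"fingers": 10},{"xyz": [-0.273,0,-0.361],"twist": [0,0,0],"fingers": 10},{"xyz": [-0.309,0,-0.33],"twist": [0,0,0],"fingers": 10},{"xyz": [-0.342,0,-0.296],"twist": [0,0,0],"fingers": 10},{"xyz": [-0.371,0,-0.259],"twist": [0,0,0],"fingers": 10},{"xyz": [-0.396,0,-0.219],"twist": [0,0,0],"fingers": 10}]}}

```text
clock: 8.78
tool_pos: [527.5, 119.3, 197.9]
ee_rot: [179.9, 0.0, 162.6]
force: [3.2, 10.2, -4.4]
finger_gap: 15.8
gripper_force: 30.0
```

Emit:
{"api": "apply_moves", "payload": {"rows": [{"xyz": [-0.417,0,-0.176],"twist": [0,0,0],"fingers": 10},{"xyz": [-0.433,0,-0.132],"twist": [0,0,0],"fingers": 10},{"xyz": [-0.444,0,-0.086],"twist": [0,0,0],"fingers": 10},{"xyz": [-0.451,0,-0.039],"twist": [0,0,0],"fingers": 10},{"xyz": [-0.452,0,0.009],"twist": [0,0,0],"fingers": 10},{"xyz": [-0.449,0,0.056],"twist": [0,0,0],"fingers": 10},{"xyz": [-0.441,0,0.103],"twist": [0,0,0],"fingers": 10},{"xyz": [-0.428,0,0.148],"twist": [0,0,0],"fingers": 10},{"xyz": [0,0,0],"twist": [0,0,0],"fingers": 10}]}}

```text
clock: 9.9
tool_pos: [662.8, 77.0, 203.0]
ee_rot: [179.8, 0.1, 162.6]
force: [4.8, 6.8, 6.4]
finger_gap: 16.0
gripper_force: 30.0
```

Emit:
{"api": "apply_moves", "payload": {"rows": [{"xyz": [0,0,0],"twist": [0,0,0],"fingers": 60},{"xyz": [0,0,0],"twist": [0,0,0],"fingers": 60},{"xyz": [0,0,0],"twist": [0,0,0],"fingers": 60},{"xyz": [0,0,-1],"twist": [0,0,0],"fingers": 60},{"xyz": [0,0,-1],"twist": [0,0,0],"fingers": 60},{"xyz": [1,-0.3,0],"twist": [0,0,0],"fingers": 60},{"xyz": [1,-0.34,0],"twist": [0,0,0],"fingers": 60},{"xyz": [1,0,0],"twist": [0,0,0],"fingers": 60},{"xyz": [1,0,0],"twist": [0,0,0],"fingers": 60},{"xyz": [1,0,0],"twist": [0,0,0],"fingers": 60},{"xyz": [0,0,0],"twist": [0,0,0],"fingers": 60},{"xyz": [0,0,0],"twist": [0,0,0],"fingers": 60}]}}

```text
clock: 11.4
tool_pos: [462.8, 111.7, 281.9]
ee_rot: [180.0, 0.0, 162.6]
force: [0.4, -0.5, 1.0]
finger_gap: 59.9
gripper_force: 0.0
```

Run:
```python
from h import *
im,d=vision.read_camera("wrist"); 
s=manip.get_state();print(s["tool_pos"],s["ee_rot"],s["force"],s["ft_torque"])
for q,z in (("timer_grip",72),("dial_centre",40)):
  for e in mark_of("wrist",q)[:2]: print(q,e["confidence"],e["centre"],at_z("wrist",e["centre"],z))
c=vision.get_calibration("wrist");K=c["K"];T=c["world_from_camera"]
v,u=np.mgrid[:384,:512]; P=np.stack([(u-K[0,2])/K[0,0]*d,-(v-K[1,2])/K[1,1]*d,-d],-1)@T[:3,:3].T+T[:3,3]
z=P[...,2]; m=(d>0)&(z>64)&(z<76)&(np.hypot(P[...,0]-509,P[...,1]-98)<40)
q=P[m]; r=cv2.minAreaRect(q[:,:2].astype(np.float32)); print(len(q),np.median(q[:,2]),r,q.mean(0))
vx,vy,x,y=cv2.fitLine(q[:,:2].astype(np.float32),cv2.DIST_HUBER,0,.01,.01).ravel(); print(np.degrees(np.arctan2(vy,vx)),x,y)
uu,vv=u[m],v[m];cu,cv=int(uu.mean()),int(vv.mean());print(cu,cv)
save("w3.png",cv2.resize(im[max(cv-70,0):cv+70,max(cu-90,0):cu+90],None,fx=4,fy=4,interpolation=cv2.INTER_CUBIC))
im,d=vision.read_camera("scene"); save("s3.png",im[60:300,130:450])
```

```text
[463.07392419 111.62768083 281.71320699] [-1.79995678e+02  4.87499110e-03  1.62590935e+02] [ 0.34069232 -0.41582658 -1.07781677] [-0.02809107 -0.10055789 -0.09018331]
timer_grip 0.59 [260.0, 206.9] [509.04631421  96.56477579  72.        ]
dial_centre 0.81 [260.2, 197.6] [508.2595926   97.03996199  40.        ]
dial_centre 0.26 [260.6, 208.8] [522.90100493  92.9969152   40.        ]
474 69.44575617393201 ((509.3824157714844, 97.6329116821289), (13.862768173217773, 50.593963623046875), 75.00279235839844) [507.87724797  98.03420587  69.3046831 ]
-17.024 507.92825 98.02461
260 204
```

View pics/w3.png

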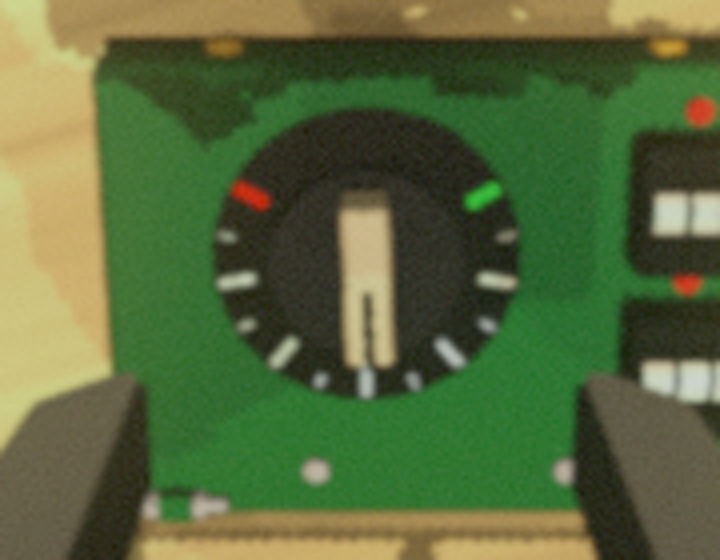

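View pics/s3.png

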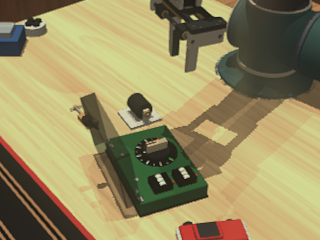

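The lid is leaning back open. The knob bar points roughly at the three-minute mark (crop (368,350), about 2.07 rad), and its centre agrees with (509.4, 97.8). I'll lower onto the bar and grip it.

Emit:
{"api": "apply_moves", "payload": {"rows": [{"xyz": [-0.6,0.02,0],"twist": [0,0,-0.1],"fingers": 60},{"xyz": [-0.61,0,0],"twist": [0,0,0],"fingers": 60},{"xyz": [0,0,1],"twist": [0,0,0],"fingers": 60},{"xyz": [0,0,1],"twist": [0,0,0],"fingers": 60},{"xyz": [0,0,1],"twist": [0,0,0],"fingers": 50},{"xyz": [0,0,1],"twist": [0,0,0],"fingers": 50},{"xyz": [0,0,1],"twist": [0,0,0],"fingers": 45},{"xyz": [0,0,0.2],"twist": [0,0,0],"fingers": 40},{"xyz": [0,0,0],"twist": [0,0,0],"fingers": 40},{"xyz": [0,0,0],"twist": [0,0,0],"fingers": 40}]}}

```text
clock: 12.85
tool_pos: [510.1, 98.6, 75.5]
ee_rot: [179.9, 0.1, 163.6]
force: [-0.4, 0.3, 0.7]
finger_gap: 40.1
gripper_force: 0.0
```

```bash
cat > st.py <<'E'
from h import *
s=manip.get_state(); print(s["clock"],s["tool_pos"].round(1),s["ee_rot"].round(2),s["force"].round(2),s["ft_torque"].round(3),"eff6",s["effort"].round(3)[[0,5]],s["finger_gap"],s["joints"].round(2)[5])
for i in range(3):
    vision.read_camera("top"); s=manip.get_state(); print(s["force"].round(2),s["ft_torque"].round(3),s["effort"].round(3)[5])
E
python3 st.py
```

```text
12.85 [510.1  98.6  75.5] [1.7995e+02 1.1000e-01 1.6360e+02] [-0.41  0.26  0.69] [ 0.028 -0.199 -0.033] eff6 [-0.057 -0.001] 40.05063213308874 -65.47
[-0.24  1.    0.49] [ 0.058 -0.102 -0.023] -0.001
[-0.3   0.64  0.24] [ 0.023 -0.182  0.056] -0.0
[0.32 0.29 0.82] [-0.026 -0.173 -0.037] -0.0
```

Emit:
{"api": "apply_moves", "payload": {"rows": [{"xyz": [0,0,0],"twist": [0,0,0],"fingers": 20},{"xyz": [0,0,0],"twist": [0,0,0],"fingers": 8},{"xyz": [0,0,0],"twist": [0,0,0],"fingers": 8},{"xyz": [0,0,0],"twist": [0,0,0],"fingers": 8},{"xyz": [0,0,0],"twist": [0,0,0],"fingers": 8}]}}

```text
clock: 13.62
tool_pos: [509.3, 98.9, 73.8]
ee_rot: [180.0, 0.0, 163.6]
force: [2.4, 5.1, 0.1]
finger_gap: 13.5
gripper_force: 29.9
```

```bash
python3 st.py
```

```text
13.625 [509.3  98.9  73.8] [1.7995e+02 1.0000e-02 1.6361e+02] [2.44 5.07 0.08] [ 0.963 -0.397 -0.037] eff6 [-2.548  0.005] 13.527002670715293 -65.47
[1.96 4.67 0.11] [ 0.957 -0.333  0.009] 0.005
[2.09 5.32 0.08] [ 0.937 -0.367 -0.013] 0.005
[1.71 5.73 0.29] [ 0.917 -0.394 -0.01 ] 0.005
```

Emit:
{"api": "apply_moves", "payload": {"rows": [{"xyz": [0,0.02,0],"twist": [0,0,0],"fingers": 8},{"xyz": [0,0,0],"twist": [0,0,0.5],"fingers": 8},{"xyz": [0,0,0],"twist": [0,0,0.5],"fingers": 8},{"xyz": [0,0,0],"twist": [0,0,0.5],"fingers": 8},{"xyz": [0,0,0],"twist": [0,0,0.5],"fingers": 8},{"xyz": [0,0,0],"twist": [0,0,0],"fingers": 8},{"xyz": [0,0,0],"twist": [0,0,0],"fingers": 8}]}}

```text
clock: 14.65
tool_pos: [509.5, 99.3, 73.8]
ee_rot: [180.0, 0.0, 143.7]
force: [1.5, 2.5, 1.9]
finger_gap: 13.5
gripper_force: 29.9
```

```bash
python3 st.py
```

```text
14.65 [509.5  99.3  73.8] [1.7999e+02 1.0000e-02 1.4371e+02] [1.5  2.49 1.91] [ 0.357 -0.251 -0.019] eff6 [-1.104  0.048] 13.470485923318263 -45.5
[1.42 2.03 1.86] [ 0.371 -0.318  0.007] -0.026
[1.06 3.33 2.1 ] [ 0.427 -0.31  -0.053] -0.041
[0.54 2.75 1.49] [ 0.451 -0.312 -0.023] -0.036
```

Emit:
{"api": "apply_moves", "payload": {"rows": [{"xyz": [0,0,0],"twist": [0,0,0.7],"fingers": 8},{"xyz": [0,0,0],"twist": [0,0,0.7],"fingers": 8},{"xyz": [0,0,0],"twist": [0,0,0.7],"fingers": 8},{"xyz": [0,0,0],"twist": [0,0,0.7],"fingers": 8},{"xyz": [0,0,0],"twist": [0,0,0.7],"fingers": 8},{"xyz": [0,0,0],"twist": [0,0,0.7],"fingers": 8},{"xyz": [0,0,0],"twist": [0,0,0.7],"fingers": 8},{"xyz": [0,0,0],"twist": [0,0,0.7],"fingers": 8},{"xyz": [0,0,0],"twist": [0,0,0.7],"fingers": 8},{"xyz": [0,0,0],"twist": [0,0,0.7],"fingers": 8},{"xyz": [0,0,0],"twist": [0,0,0.7],"fingers": 8},{"xyz": [0,0,0],"twist": [0,0,0.7],"fingers": 8},{"xyz": [0,0,0],"twist": [0,0,0.2],"fingers": 8},{"xyz": [0,0,0],"twist": [0,0,0.1],"fingers": 8},{"xyz": [0,0,0],"twist": [0,0,0.1],"fingers": 8},{"xyz": [0,0,0],"twist": [0,0,0.1],"fingers": 8}]}}

```text
clock: 16.8
tool_pos: [510.8, 99.5, 73.9]
ee_rot: [179.8, -0.2, 54.6]
force: [16.6, 4.8, -7.1]
finger_gap: 14.0
gripper_force: 29.9
```

```bash
python3 st.py
```

```text
16.8 [510.8  99.5  73.9] [ 1.7985e+02 -1.6000e-01  5.4610e+01] [16.63  4.79 -7.06] [ 0.856 -2.744  0.105] eff6 [-0.988 -0.282] 14.025510807666382 43.6
[15.57  5.47 -7.15] [ 0.849 -2.771  0.068] -0.179
[15.07  4.65 -7.18] [ 0.949 -2.845  0.07 ] 0.364
[15.14  4.82 -7.39] [ 0.821 -2.832  0.041] 0.166
```

Emit:
{"api": "apply_moves", "payload": {"rows": [{"xyz": [0,0,0],"twist": [0,0,0.1],"fingers": 8},{"xyz": [0,0,0],"twist": [0,0,0.1],"fingers": 8},{"xyz": [0,0,0],"twist": [0,0,0.1],"fingers": 8}]}}

```text
clock: 17.32
tool_pos: [510.8, 99.5, 73.9]
ee_rot: [179.9, -0.2, 51.6]
force: [15.5, 4.5, -8.3]
finger_gap: 13.7
gripper_force: 29.9
```

```bash
python3 st.py
```

```text
17.325 [510.8  99.5  73.9] [ 1.7985e+02 -1.6000e-01  5.1610e+01] [15.54  4.55 -8.32] [ 0.83  -2.857  0.075] eff6 [-0.814 -0.282] 13.674626929305536 46.6
[16.54  5.51 -7.7 ] [ 0.773 -2.864  0.095] -0.178
[16.36  5.34 -7.66] [ 0.817 -2.853  0.049] 0.364
[15.61  4.88 -7.53] [ 0.856 -2.912  0.051] 0.167
```

Emit:
{"api": "apply_moves", "payload": {"rows": [{"xyz": [0.04,0.03,0],"twist": [0,0,0.1],"fingers": 8},{"xyz": [0,0,0],"twist": [0,0,0.1],"fingers": 8},{"xyz": [0,0,0],"twist": [0,0,0.1],"fingers": 8},{"xyz": [0,0,0],"twist": [0,0,0.1],"fingers": 8}]}}

```text
clock: 17.98
tool_pos: [511.2, 99.6, 73.8]
ee_rot: [180.0, 0.0, 47.5]
force: [-2.8, -2.0, 4.5]
finger_gap: 13.9
gripper_force: 29.9
```

```bash
cat > st.py <<'E'
from h import *
s=manip.get_state(); F=[np.r_[s["force"],s["ft_torque"]]]
print(s["clock"],s["tool_pos"].round(1),"yaw",s["ee_rot"][2].round(2),"gap",s["finger_gap"].round(2),"tz",F[0][5].round(3))
for i in range(5):
    vision.read_camera("top"); s=manip.get_state(); F.append(np.r_[s["force"],s["ft_torque"]])
print("mean",np.mean(F,0).round(3), "sd",np.std(F,0)[5].round(3))
E
python3 st.py
```

```text
Traceback (most recent call last):
  File "st.py", line 3, in <module>
    print(s["clock"],s["tool_pos"].round(1),"yaw",s["ee_rot"][2].round(2),"gap",s["finger_gap"].round(2),"tz",F[0][5].round(3))
                                                                                ^^^^^^^^^^^^^^^^^^^^^
AttributeError: 'float' object has no attribute 'round'
```

```bash
sed -i 's/s\["finger_gap"\].round(2)/round(s["finger_gap"],2)/' st.py; python3 st.py
```

```text
17.975 [511.2  99.6  73.8] yaw 47.55 gap 13.95 tz 0.073
mean [-2.953 -2.459  5.387 -0.418  0.549  0.047] sd 0.029
```

Emit:
{"api": "apply_moves", "payload": {"rows": [{"xyz": [0,0,0],"twist": [0,0,0.2],"fingers": 8},{"xyz": [0,0,0],"twist": [0,0,0.2],"fingers": 8},{"xyz": [0,0,0],"twist": [0,0,0.1],"fingers": 8}]}}

```text
clock: 18.6
tool_pos: [511.3, 99.6, 73.8]
ee_rot: [180.0, 0.0, 42.5]
force: [-3.1, -3.5, 6.5]
finger_gap: 14.0
gripper_force: 29.9
```

```bash
python3 st.py
```

```text
18.6 [511.3  99.6  73.8] yaw 42.55 gap 14.03 tz 0.079
mean [-2.584 -3.775  5.409 -0.641  0.485  0.06 ] sd 0.023
```

Emit:
{"api": "apply_moves", "payload": {"rows": [{"xyz": [0,0,0],"twist": [0,0,0.1],"fingers": 8},{"xyz": [0,0,0],"twist": [0,0,0.1],"fingers": 8},{"xyz": [0,0,0],"twist": [0,0,0.1],"fingers": 8}]}}

```text
clock: 19.23
tool_pos: [511.4, 99.5, 73.8]
ee_rot: [180.0, 0.0, 39.6]
force: [-2.0, -5.1, 4.7]
finger_gap: 13.3
gripper_force: 29.9
```

```bash
python3 st.py
```

```text
19.225 [511.4  99.5  73.8] yaw 39.56 gap 13.33 tz 0.061
mean [-2.318 -4.531  4.818 -0.75   0.414  0.043] sd 0.022
```

Emit:
{"api": "apply_moves", "payload": {"rows": [{"xyz": [0,0,0],"twist": [0,0,0.1],"fingers": 8},{"xyz": [0,0,0],"twist": [0,0,0.1],"fingers": 8}]}}

```text
clock: 19.73
tool_pos: [511.4, 99.5, 73.8]
ee_rot: [180.0, 0.0, 37.5]
force: [-2.4, -5.0, 5.8]
finger_gap: 13.2
gripper_force: 29.9
```

```bash
python3 st.py
```

```text
19.725 [511.4  99.5  73.8] yaw 37.54 gap 13.21 tz 0.077
mean [-1.972 -4.817  5.124 -0.915  0.392  0.045] sd 0.032
```

Still at baseline. I'll continue in 3° steps, checking each one.

Emit:
{"api": "apply_moves", "payload": {"rows": [{"xyz": [0,0,0],"twist": [0,0,0.1],"fingers": 8},{"xyz": [0,0,0],"twist": [0,0,0.1],"fingers": 8},{"xyz": [0,0,0],"twist": [0,0,0.1],"fingers": 8}]}}

```text
clock: 20.35
tool_pos: [511.4, 99.5, 73.8]
ee_rot: [180.0, 0.0, 34.5]
force: [-1.6, -4.7, 4.1]
finger_gap: 13.5
gripper_force: 29.9
```

```bash
python3 st.py
```

```text
20.35 [511.4  99.5  73.8] yaw 34.54 gap 13.47 tz 0.103
mean [-2.033 -5.255  4.821 -0.935  0.334  0.062] sd 0.039
```

Emit:
{"api": "apply_moves", "payload": {"rows": [{"xyz": [0,0,0],"twist": [0,0,0.1],"fingers": 8},{"xyz": [0,0,0],"twist": [0,0,0.1],"fingers": 8},{"xyz": [0,0,0],"twist": [0,0,0.1],"fingers": 8}]}}

```text
clock: 20.98
tool_pos: [511.4, 99.4, 73.8]
ee_rot: [180.0, 0.0, 31.5]
force: [-1.1, -5.7, 4.9]
finger_gap: 13.7
gripper_force: 29.9
```

```bash
python3 st.py
```

```text
20.975 [511.4  99.4  73.8] yaw 31.54 gap 13.72 tz 0.089
mean [-1.475 -5.552  4.75  -1.017  0.282  0.076] sd 0.018
```

Emit:
{"api": "apply_moves", "payload": {"rows": [{"xyz": [0,0,0],"twist": [0,0,0.1],"fingers": 8},{"xyz": [0,0,0],"twist": [0,0,0.1],"fingers": 8},{"xyz": [0,0,0],"twist": [0,0,0.1],"fingers": 8}]}}

```text
clock: 21.6
tool_pos: [511.5, 99.4, 73.8]
ee_rot: [180.0, 0.0, 28.5]
force: [-1.0, -7.3, 5.3]
finger_gap: 13.6
gripper_force: 29.9
```

```bash
python3 st.py
```

```text
21.6 [511.5  99.4  73.8] yaw 28.54 gap 13.58 tz 0.07
mean [-1.033 -6.385  4.827 -1.08   0.22   0.058] sd 0.03
```

Emit:
{"api": "apply_moves", "payload": {"rows": [{"xyz": [0,0,0],"twist": [0,0,0.1],"fingers": 8},{"xyz": [0,0,0],"twist": [0,0,0.1],"fingers": 8},{"xyz": [0,0,0],"twist": [0,0,0.1],"fingers": 8}]}}

```text
clock: 22.22
tool_pos: [511.5, 99.3, 73.8]
ee_rot: [179.9, 0.0, 25.5]
force: [-1.2, -6.1, 5.6]
finger_gap: 13.3
gripper_force: 29.9
```

```bash
python3 st.py
```

```text
22.225 [511.5  99.3  73.8] yaw 25.54 gap 13.3 tz 0.058
mean [-0.874 -6.485  4.468 -1.162  0.16   0.063] sd 0.028
```

Emit:
{"api": "apply_moves", "payload": {"rows": [{"xyz": [0,0,0],"twist": [0,0,0.1],"fingers": 8},{"xyz": [0,0,0],"twist": [0,0,0.1],"fingers": 8},{"xyz": [0,0,0],"twist": [0,0,0.1],"fingers": 8}]}}

```text
clock: 22.85
tool_pos: [511.5, 99.3, 73.8]
ee_rot: [179.9, -0.0, 22.5]
force: [-1.4, -7.0, 3.7]
finger_gap: 14.2
gripper_force: 29.9
```

```bash
python3 st.py
```

```text
22.85 [511.5  99.3  73.8] yaw 22.54 gap 14.21 tz 0.066
mean [-1.049 -6.732  4.623 -1.25   0.174  0.062] sd 0.015
```

Emit:
{"api": "apply_moves", "payload": {"rows": [{"xyz": [0,0,0],"twist": [0,0,0.1],"fingers": 8},{"xyz": [0,0,0],"twist": [0,0,0.1],"fingers": 8},{"xyz": [0,0,0],"twist": [0,0,0.1],"fingers": 8}]}}

```text
clock: 23.48
tool_pos: [511.5, 99.2, 73.8]
ee_rot: [179.9, -0.0, 19.5]
force: [-0.2, -7.6, 4.1]
finger_gap: 13.9
gripper_force: 29.9
```

```bash
python3 st.py
```

```text
23.475 [511.5  99.2  73.8] yaw 19.54 gap 13.92 tz 0.026
mean [-0.532 -7.517  4.131 -1.319  0.126  0.055] sd 0.014
```

Emit:
{"api": "apply_moves", "payload": {"rows": [{"xyz": [0,0,0],"twist": [0,0,0.1],"fingers": 8},{"xyz": [0,0,0],"twist": [0,0,0.1],"fingers": 8},{"xyz": [0,0,0],"twist": [0,0,0.1],"fingers": 8}]}}

```text
clock: 24.1
tool_pos: [511.5, 99.2, 73.8]
ee_rot: [179.9, -0.0, 16.5]
force: [-0.2, -7.1, 5.6]
finger_gap: 13.8
gripper_force: 29.9
```

```bash
python3 st.py
```

```text
24.1 [511.5  99.2  73.8] yaw 16.54 gap 13.8 tz 0.079
mean [-0.296 -7.601  4.607 -1.403  0.097  0.065] sd 0.036
```

Emit:
{"api": "apply_moves", "payload": {"rows": [{"xyz": [0,0,0],"twist": [0,0,0.1],"fingers": 8},{"xyz": [0,0,0],"twist": [0,0,0.1],"fingers": 8},{"xyz": [0,0,0],"twist": [0,0,0.1],"fingers": 8}]}}

```text
clock: 24.72
tool_pos: [511.5, 99.1, 73.8]
ee_rot: [179.9, -0.0, 13.5]
force: [-0.3, -8.2, 3.9]
finger_gap: 13.5
gripper_force: 29.9
```

```bash
python3 st.py
```

```text
24.725 [511.5  99.1  73.8] yaw 13.53 gap 13.52 tz 0.067
mean [ 0.099 -8.456  4.361 -1.494  0.05   0.078] sd 0.034
```

Emit:
{"api": "apply_moves", "payload": {"rows": [{"xyz": [0,0,0],"twist": [0,0,0.1],"fingers": 8},{"xyz": [0,0,0],"twist": [0,0,0.1],"fingers": 8},{"xyz": [0,0,0],"twist": [0,0,0.1],"fingers": 8}]}}

```text
clock: 25.35
tool_pos: [511.5, 99.1, 73.8]
ee_rot: [179.9, -0.0, 10.5]
force: [-0.2, -9.2, 5.0]
finger_gap: 13.4
gripper_force: 29.9
```

```bash
python3 st.py
```

```text
25.35 [511.5  99.1  73.8] yaw 10.54 gap 13.42 tz 0.093
mean [-0.041 -8.523  4.498 -1.557  0.047  0.073] sd 0.017
```

Emit:
{"api": "apply_moves", "payload": {"rows": [{"xyz": [0,0,0],"twist": [0,0,0.1],"fingers": 8},{"xyz": [0,0,0],"twist": [0,0,0.1],"fingers": 8},{"xyz": [0,0,0],"twist": [0,0,0.1],"fingers": 8}]}}

```text
clock: 25.98
tool_pos: [511.6, 99.0, 73.8]
ee_rot: [179.9, -0.0, 7.5]
force: [-0.8, -9.4, 4.2]
finger_gap: 13.4
gripper_force: 30.0
```

```bash
python3 st.py
```

```text
25.975 [511.6  99.   73.8] yaw 7.54 gap 13.39 tz 0.133
mean [-0.477 -9.416  4.114 -1.634  0.032  0.136] sd 0.039
```

Contact: the torque rose to 0.136. I'll turn another 2° and hold.

Emit:
{"api": "apply_moves", "payload": {"rows": [{"xyz": [0,0,0],"twist": [0,0,0.1],"fingers": 8},{"xyz": [0,0,0],"twist": [0,0,0.1],"fingers": 8},{"xyz": [0,0,0],"twist": [0,0,0],"fingers": 8}]}}

```text
clock: 26.6
tool_pos: [511.6, 99.0, 73.8]
ee_rot: [179.9, -0.0, 5.6]
force: [-0.6, -8.3, 4.1]
finger_gap: 13.7
gripper_force: 30.0
```

```bash
python3 st.py
```

```text
26.6 [511.6  99.   73.8] yaw 5.56 gap 13.69 tz 0.182
mean [-0.072 -9.561  3.862 -1.702  0.016  0.175] sd 0.016
```

Emit:
{"api": "apply_moves", "payload": {"rows": [{"xyz": [0,0,0],"twist": [0,0,0.1],"fingers": 8},{"xyz": [0,0,0],"twist": [0,0,0],"fingers": 8},{"xyz": [0,0,0],"twist": [0,0,0],"fingers": 8}]}}

```text
clock: 27.22
tool_pos: [511.6, 99.0, 73.8]
ee_rot: [179.9, -0.0, 4.6]
force: [-0.7, -9.6, 3.4]
finger_gap: 13.5
gripper_force: 30.0
```

```bash
python3 st.py
```

```text
27.225 [511.6  99.   73.8] yaw 4.57 gap 13.54 tz 0.219
mean [-1.100e-02 -9.860e+00  4.160e+00 -1.746e+00  8.000e-03  1.970e-01] sd 0.028
```

Emit:
{"api": "apply_moves", "payload": {"rows": [{"xyz": [0,0,0],"twist": [0,0,0.1],"fingers": 8},{"xyz": [0,0,0],"twist": [0,0,0],"fingers": 8},{"xyz": [0,0,0],"twist": [0,0,0],"fingers": 8},{"xyz": [0,0,0],"twist": [0,0,0],"fingers": 8}]}}

```text
clock: 27.98
tool_pos: [511.6, 99.0, 73.8]
ee_rot: [179.9, -0.0, 3.6]
force: [0.2, -10.2, 4.4]
finger_gap: 13.7
gripper_force: 30.0
```

```bash
python3 st.py
```

```text
27.975 [511.6  99.   73.8] yaw 3.58 gap 13.67 tz 0.231
mean [-0.361 -9.989  4.176 -1.762  0.024  0.224] sd 0.036
```

The extra torque is about 0.16 N m and has been held well over 0.2 s, so I'll wind back to tool yaw 122.7°.

Emit:
{"api": "apply_moves", "payload": {"rows": [{"xyz": [0,0,0],"twist": [0,0,-0.7],"fingers": 8},{"xyz": [0,0,0],"twist": [0,0,-0.7],"fingers": 8},{"xyz": [0,0,0],"twist": [0,0,-0.7],"fingers": 8},{"xyz": [0,0,0],"twist": [0,0,-0.7],"fingers": 8},{"xyz": [0,0,0],"twist": [0,0,-0.7],"fingers": 8},{"xyz": [0,0,0],"twist": [0,0,-0.7],"fingers": 8},{"xyz": [0,0,0],"twist": [0,0,-0.7],"fingers": 8},{"xyz": [0,0,0],"twist": [0,0,-0.7],"fingers": 8},{"xyz": [0,0,0],"twist": [0,0,-0.7],"fingers": 8},{"xyz": [0,0,0],"twist": [0,0,-0.7],"fingers": 8},{"xyz": [0,0,0],"twist": [0,0,-0.7],"fingers": 8},{"xyz": [0,0,0],"twist": [0,0,-0.7],"fingers": 8},{"xyz": [0,0,0],"twist": [0,0,-0.7],"fingers": 8},{"xyz": [0,0,0],"twist": [0,0,-0.7],"fingers": 8},{"xyz": [0,0,0],"twist": [0,0,-0.7],"fingers": 8},{"xyz": [0,0,0],"twist": [0,0,-0.7],"fingers": 8},{"xyz": [0,0,0],"twist": [0,0,-0.7],"fingers": 8},{"xyz": [0,0,0],"twist": [0,0,0],"fingers": 8},{"xyz": [0,0,0],"twist": [0,0,0],"fingers": 8}]}}

```text
clock: 30.6
tool_pos: [510.1, 99.7, 73.7]
ee_rot: [-179.8, -0.1, 122.6]
force: [-16.2, -3.4, 14.7]
finger_gap: 14.2
gripper_force: 29.9
```

```bash
python3 st.py
```

```text
30.6 [510.1  99.7  73.7] yaw 122.58 gap 14.17 tz 0.04
mean [-16.103  -3.35   13.864  -0.749   2.889   0.058] sd 0.029
```

Emit:
{"api": "apply_moves", "payload": {"rows": [{"xyz": [0.02,-0.05,-0.01],"twist": [0,0,0],"fingers": 8},{"xyz": [0,0,0],"twist": [0,0,0],"fingers": 8},{"xyz": [0,0,0],"twist": [0,0,0],"fingers": 8}]}}

```text
clock: 31.22
tool_pos: [509.6, 99.6, 73.8]
ee_rot: [179.9, 0.0, 122.6]
force: [5.9, 0.9, -3.9]
finger_gap: 13.9
gripper_force: 29.9
```

Emit:
{"api": "apply_moves", "payload": {"rows": [{"xyz": [0,0,0],"twist": [0,0,0],"fingers": 20},{"xyz": [0,0,0],"twist": [0,0,0],"fingers": 40},{"xyz": [0,0,0],"twist": [0,0,0],"fingers": 40},{"xyz": [0,0,-0.5],"twist": [0,0,0],"fingers": 40},{"xyz": [0,0,-0.7],"twist": [0,0,0],"fingers": 40},{"xyz": [0,0,-1],"twist": [0,0,0],"fingers": 40},{"xyz": [0,0,-1],"twist": [0,0,0],"fingers": 40},{"xyz": [0,0,-1],"twist": [0,0,0],"fingers": 40},{"xyz": [0,0,-1],"twist": [0,0,0],"fingers": 60},{"xyz": [0,0,0],"twist": [0,0,-1],"fingers": 60},{"xyz": [0,0,0],"twist": [0,0,-1],"fingers": 60},{"xyz": [0,0,0],"twist": [0,0,-1],"fingers": 60},{"xyz": [0,0,0],"twist": [0,0,-1],"fingers": 60},{"xyz": [0.6,0,0],"twist": [0,0,0],"fingers": 60},{"xyz": [0.6,0,0],"twist": [0,0,0],"fingers": 60},{"xyz": [0,0,0],"twist": [0,0,0],"fingers": 60}]}}

```text
clock: 33.22
tool_pos: [462.6, 114.0, 284.0]
ee_rot: [179.9, 0.1, 162.6]
force: [0.1, 0.6, -0.4]
finger_gap: 59.8
gripper_force: 0.0
```

```bash
cat > look.py <<'E'
from h import *
im,d=vision.read_camera("wrist"); s=manip.get_state();print(s["clock"],s["tool_pos"],s["ee_rot"][2])
c=vision.get_calibration("wrist");K=c["K"];T=c["world_from_camera"]
v,u=np.mgrid[:384,:512]; P=np.stack([(u-K[0,2])/K[0,0]*d,-(v-K[1,2])/K[1,1]*d,-d],-1)@T[:3,:3].T+T[:3,3]
z=P[...,2]; m=(d>0)&(z>66)&(z<74)&(np.hypot(P[...,0]-510,P[...,1]-98)<40)
q=P[m][:,:2].astype(np.float32); print(len(q),cv2.minAreaRect(q))
vx,vy,x,y=cv2.fitLine(q,cv2.DIST_HUBER,0,.01,.01).ravel(); print("bar deg",np.degrees(np.arctan2(vy,vx)),"want -57.3")
cu,cv=int(u[m].mean()),int(v[m].mean())
save("w5.png",cv2.resize(im[max(cv-70,0):cv+70,max(cu-90,0):cu+90],None,fx=4,fy=4,interpolation=cv2.INTER_CUBIC))
E
python3 look.py
```

```text
33.275 [463.24001113 113.80917367 283.66812938] 162.63320196566212
469 ((509.95025634765625, 97.28227233886719), (14.417778015136719, 50.618003845214844), 33.30060577392578)
bar deg -57.324154 want -57.3
```

View pics/w5.png

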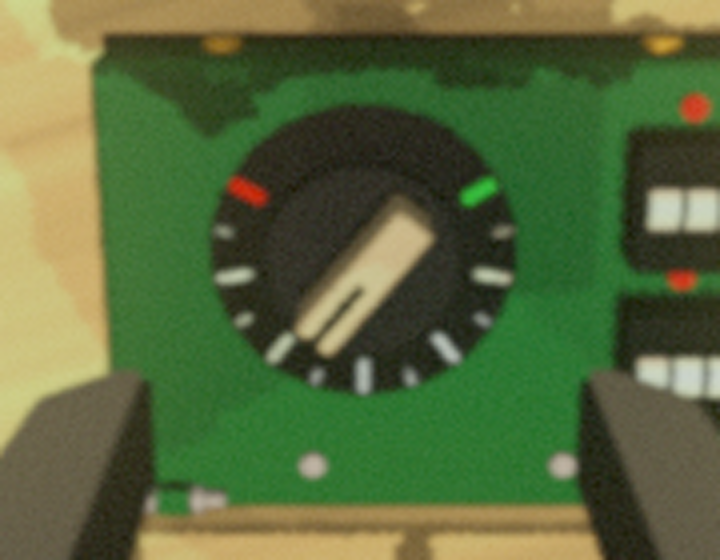

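The pointer end at (320,340) is aligned with the four-minute mark at (281,347). The bar fit gives -57.3°, which is exactly the target, and the gripper is clear of everything.

```bash
python3 -c "
from h import *
print(job_done())"
```

```text
the job is handed in; nothing more can be done
None
```

The job is handed in: the lid is leaning back open, the timer was wound firmly against its stop (about 0.16 N m extra, held) and turned back to four minutes (bar measured at -57.3°, on target), and the arm never went near the car, drum or gear puller.

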